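# Set out the lasting bench

### The job

Set out the shoemaking bench: stand each of the two wooden shoe lasts on the cardboard sole pattern of its own size, heel over heel and toe over toe. Put the round tack tin on the bench midway between the ankle blocks of the two lasts, and the D-shaped heel block on the bench straight behind the heel of the longer last, 2 cm away, its flat face squarely towards the last. Leave the glue jar, the hammer and the sanding block where they are, and let go of everything.

Things in the scene. Friction and masses are not known exactly. Their poses are not given: they have to be found in the camera images.
- long_last: the longer of two loose brown wooden shoe lasts (foot shapes), sole down; 170 mm long, 60 wide, 70 high. Origin: underside, rearmost point of the heel (heel point); +x to the toe tip at x=170. Tall ankle block over x=14 to 85, flat top at z=70, upright parallel sides 36 apart in y (from z=40 up), steel bushing on top at x=50: grip there. The instep slopes down ahead of it
- short_last: the shorter of two loose brown wooden shoe lasts (foot shapes), sole down; 130 mm long, 50 wide, 60 high. Origin: underside, rearmost point of the heel (heel point); +x to the toe tip at x=130. Tall ankle block over x=14 to 75, flat top at z=60, upright parallel sides 32 apart in y (from z=35 up), steel bushing on top at x=50: grip there. The instep slopes down ahead of it
- tack_tin: loose closed round steel tin standing upright, 58 mm across its lid (56 mm below it), 30 mm high; origin at the centre of its underside, z up
- heel_block: loose dark wooden heel block with black rubber foot, D-shaped from above: 48 mm long, 50 wide, 38 high, upright sides. Origin: underside, middle of its flat front face; +x points out of the flat face, so the block lies at x=-48 to 0, rounded back at -x; two parallel sides at y=-25 and +25 (x=-23 to 0)
- long_pattern: the longer of two cardboard sole patterns fixed to the bench, 3 mm thick, 170 mm long, 60 wide: the outline of the longer last's sole. Origin: underside, rearmost point of its heel; +x to its toe tip at x=170. The patterns lie side by side, same heading, heels level, centre lines 200 apart; either may be on the left. A dark dot marks x=50, under the ankle block's middle
- short_pattern: the shorter of two cardboard sole patterns fixed to the bench, 3 mm thick, 130 mm long, 50 wide: the outline of the shorter last's sole. Origin: underside, rearmost point of its heel; +x to its toe tip at x=130. The patterns lie side by side, same heading, heels level, centre lines 200 apart; either may be on the left. A dark dot marks x=50, under the ankle block's middle
- glue_jar: bystander: amber glass jar with black cap, 64 mm across, 85 mm high, beyond the patterns; origin at the centre of its underside; leave alone
- hammer: bystander: 240 mm hammer lying on the bench beyond the patterns; leave alone
- sanding_block: bystander: cork sanding block 45 x 90 x 28 mm (x, y, z), between robot base and patterns; origin at the centre of its underside; leave alone
There are look-alikes about, which are no part of the job. There is more than one size of the tack_tin; the one meant has the size given above.

How it is judged:
At the end, for the whole second after the job is handed in: Upright, released, at rest: each last on its pattern, heel point within 13 mm, heading 0.15 rad, toe over toe; tin within 14 mm of midway between the patterns' centre lines, 35-65 mm ahead of heel points; heel block's face 8-33 mm behind long last, 14 mm off its line, 0.25 rad of square (horizontal distance between long_last and long_pattern below 0.013 m and angle between the x axis of long_last and the x axis of long_pattern, either way round below 0.15 rad and z of long_last in the frame of long_pattern below 0.008 m and horizontal distance between short_last and short_pattern below 0.013 m and angle between the x axis of short_last and the x axis of short_pattern, either way round below 0.15 rad and z of short_last in the frame of short_pattern below 0.008 m and x of tack_tin in the frame of long_pattern between 0.035 and 0.065 m and y of tack_tin in the frame of long_pattern between -0.114 and 0.114 m and x of tack_tin in the frame of short_pattern between 0.035 and 0.065 m and y of tack_tin in the frame of short_pattern between -0.114 and 0.114 m and height (world z) of each of tack_tin, heel_block below 0.006 m and x of heel_block in the frame of long_last between -0.033 and -0.008 m and y of heel_block in the frame of long_last between -0.014 and 0.014 m and angle between the x axis of heel_block and the x axis of long_last, either way round below 0.25 rad and angle between each of long_last, short_last, tack_tin, heel_block's own z axis and vertical below 0.1 rad and linear speed of each of long_last, short_last, tack_tin, heel_block below 0.02 m/s and angular speed of each of long_last, short_last, tack_tin, heel_block below 0.2 rad/s); the robot touches nothing.
It fails at once if the glue jar is moved more than 20 mm (distance of glue_jar from where it was at the start of the episode above 0.02 m).
It fails at once if the hammer is moved more than 20 mm (distance of hammer from where it was at the start of the episode above 0.02 m).
It fails at once if the sanding block is moved more than 20 mm (distance of sanding_block from where it was at the start of the episode above 0.02 m).
It also fails if it takes over 125 s, if anything falls off the work surface, if the arm or the gripper's body presses on something with over 40 N, if the wrist force passes 120 N, or if a joint passes its speed limit or range.

### The arm

A 6-joint arm with a two-finger parallel gripper is mounted at the origin on the work surface. World frame = base frame: x ahead of the robot, y to its left, z up, the work surface at z = 0. Lengths are in m, angles in rad, forces in N, time in s.
With the tool pointing down it reaches from about 0.375 to 0.9 m from the base axis. Payload 3.1 kg.
Tool frame: the origin (TCP) lies at the very end of the fingers, on their centre line; the grasp point (between the pads) lies 19 mm behind it; z points along the fingers, y is the line along which they close (so a half turn about z gives the same grasp; the last joint's range is limited). The gripper opens to 87 mm and grips with 3 to 60 N. Pads are 19 mm wide; open, the fingers measure 117 mm over their backs; the gripper's body (75 mm by 190 mm) begins 51 mm behind the grasp point.
Start: joints at [0.983, 0.527, 1.433, -0, 1.181, -0.178], TCP at [0.249, 0.573, 0.223] pointing down, gripper open.
Joint ranges: [-3.08, 3.08], [-0.75, 2.2], [0.22, 2.44], [-1.43, 4.57], [0, 2.65], [-2.85, 2.85]. Speed limits (rad/s): [2.79, 2.79, 3.14, 3.14, 3.14, 3.14].

### API

Orientations are given as a unit quaternion [x, y, z, w].
In Python, from rig import status, viewer, robot gives the robot as it stands.
- The arm moves only by the tool arm_command, never from a script. Its arguments are lists of equal length, an entry for each row: "delta_rot": the turn, a rotation vector about the tool's x, y, z in degrees, a list of three; "delta_pos": the shift along the tool's x, y, z in m, a list of three; "gripper": the closure, from -1 (fully open) to 1 (shut). In form: {"delta_rot": [[rx, ry, rz], ...], "delta_pos": [[dx, dy, dz], ...], "gripper": [gripper, ...]}. A call has 1 to 12 rows; each row is the pose to reach, as a shift and turn from the pose commanded when the call began, along the tool's axes at that moment; what a row does not reach only later rows make up. A row lasts 1/12 s, in which the tool goes at most 41.7 mm and 7.16 degrees, less where a joint would pass 70% of its speed; a pose out of reach is approached as far as the arm can. A call with a gripper value outside its range is refused whole. The fingers move at their own pace and stop on an object; "grip_force" is the grip in N (left out, the last holds). Time passes only in rows, so rows that repeat a pose let the fingers close. It gives the time, the measured TCP pose, the force, the opening and the grip force at its end, in the units of the state.
- status.get_obs(): the state, without advancing time (a new reading comes with each control period).
- viewer.camera(name): name is "scene" or "top"; returns a dict with "pixels" (420x560x3 uint8, blue, green, red), "fx", "fy", "cx", "cy" (pixels), "pose" (4x4, takes a point from camera to world coordinates). Camera axes: x right, y down, z forward; pixel columns grow to the right and rows downward; lengths in m; the calibration is good to about 2 mm. A picture is of the moment at which its call begins. There is no depth.
- robot.hand_in(): hands the job in; it is judged then, once.
The state is a dict: "time": time; "q": joint angles; "joint_velocities": joint speeds; "joint_torque": joint torques, N m; "position": TCP position; "tool_rot": TCP orientation; "ft_force": force on the tool from outside, world axes, zero at the start; "moment": the same for the moment, N m; "grip_width": finger opening in m; "grip_force": force on a finger pad.
Only numpy, scipy, OpenCV 4.12 (cv2) and the standard library are available. Lean on these libraries where they do the work, as an engineer would, in place of code of your own. Each camera call takes 0.05 s, during which the arm holds its last target. There are 200 camera calls.

## Working session

There is one attempt and no reset: what is moved stays moved. The work goes in short steps, Python scripts to look and compute and a tool call to move; the robot and the scene stay as the last step left them, time stands still between calls to the robot, and variables do not carry over. Pictures are saved under pics/ and viewed, at most 14 in all, crops included, and the job is handed in when it is done.

Besides the shell and the picture viewer there is one more tool, called after "Request:" as name(argument=value, ...) on one line, values as JSON. arm_command: Moves the arm, as the interface text tells. Its arguments: {"type":"object","properties":{"delta_rot":{"type":"array","items":{"type":"array","items":{"type":"number"}}},"delta_pos":{"type":"array","items":{"type":"array","items":{"type":"number"}}},"gripper":{"type":"array","items":{"type":"number"}},"grip_force":{"type":"number"}},"required":["delta_rot","delta_pos","gripper"]}

```bash
mkdir -p pics; ls
python3 - <<'E'
from rig import status, viewer, robot
import cv2,numpy as np
for n in("top","scene"):
    c=viewer.camera(n); cv2.imwrite(f"pics/{n}0.png",c["pixels"]); np.savez(f"{n}0.npz",**c)
    print(n,c["fx"],c["cx"],c["cy"],np.round(c["pose"],3).tolist())
o=status.get_obs(); print(o)
E
```

```text
pics
top 391.9724094473928 276.2755920907531 205.01439040052767 [[-0.012, -0.997, 0.071, 0.501], [-1.0, 0.013, 0.014, -0.053], [-0.015, -0.071, -0.997, 0.893], [0.0, 0.0, 0.0, 1.0]]
scene 410.7080973884864 280.518609598959 208.90494448909075 [[0.833, 0.359, -0.42, 0.968], [0.552, -0.568, 0.61, -0.601], [-0.019, -0.741, -0.671, 0.629], [0.0, 0.0, 0.0, 1.0]]
{'time': 0.1, 'q': array([ 9.82516233e-01,  5.28388751e-01,  1.43377577e+00,  3.12674262e-05,
        1.18139160e+00, -1.78467346e-01]), 'joint_velocities': array([-0.0001791 , -0.00357561, -0.00408949,  0.00099586, -0.0006931 ,
       -0.00031811]), 'joint_torque': array([-2.73335663e-04, -4.40986633e+01, -1.77151734e+01,  6.34569721e-02,
        5.33811806e-02, -4.57799968e-05]), 'position': array([0.248599  , 0.57271517, 0.22165942]), 'tool_rot': array([ 2.03481220e-01,  9.79078357e-01, -9.05063495e-04, -3.80628320e-04]), 'ft_force': array([-0.23658719,  0.12739367,  0.0713693 ]), 'moment': array([-0.03440234,  0.00982151,  0.03270374]), 'grip_force': 0.0, 'grip_width': 0.08682856194805168}
```

View pics/top0.png

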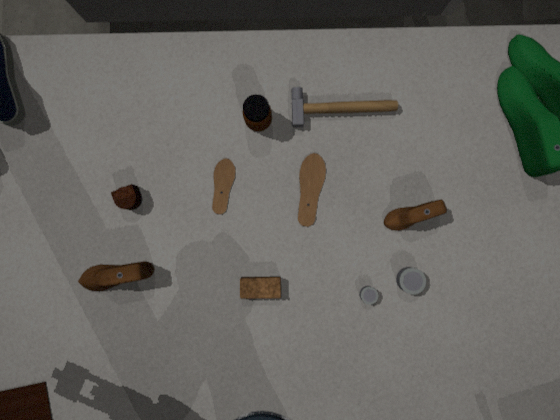

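View pics/scene0.png

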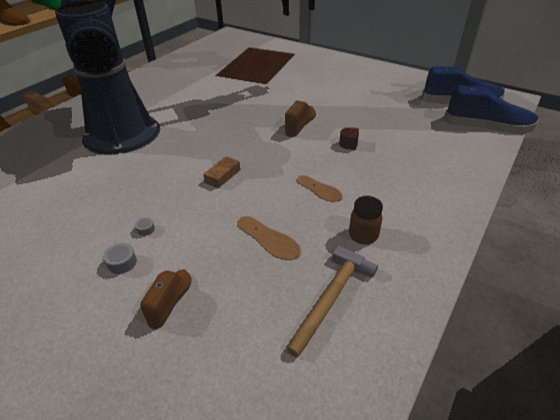

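The top view shows the short pattern at (223,187), the long pattern at (312,190), lasts at (117,276) and (428,213), and the D-block at (127,196). There are two tins: a large one at (412,281) and a small one at (370,296). Next I'll measure sizes and view an enlarged montage.

```bash
cat > h.py <<'E'
import numpy as np,cv2
from rig import status,viewer,robot
def load(n):
    return dict(np.load(n))
def ray(c,uv,z):
    uv=np.atleast_2d(np.asarray(uv,float)); P=np.asarray(c["pose"])
    d=np.c_[(uv[:,0]-c["cx"])/c["fx"],(uv[:,1]-c["cy"])/c["fy"],np.ones(len(uv))]@P[:3,:3].T
    return P[:3,3]+d*((z-P[2,3])/d[:,2])[:,None]
def proj(c,p):
    P=np.asarray(c["pose"]); q=(np.atleast_2d(p)-P[:3,3])@P[:3,:3]
    return np.c_[c["fx"]*q[:,0]/q[:,2]+c["cx"],c["fy"]*q[:,1]/q[:,2]+c["cy"]]
def contour(c,box,lo,hi):
    x0,y0,x1,y1=box; hsv=cv2.cvtColor(c["pixels"][y0:y1,x0:x1],cv2.COLOR_BGR2HSV)
    m=cv2.inRange(hsv,lo,hi); k=cv2.findContours(m,0,cv2.CHAIN_APPROX_NONE)[0]
    return max(k,key=cv2.contourArea)[:,0]+[x0,y0]
def axis(p):
    p=p[:,:2]; r=cv2.minAreaRect(p.astype(np.float32)*1000); return np.array(r[0])/1000,np.array(r[1]),r[2]
E
python3 - <<'E'
from h import *
t=load("top0.npz"); im=t["pixels"]
def crop(x,y,w=80,h=60,s=5): return cv2.resize(im[y:y+h,x:x+w],None,fx=s,fy=s,interpolation=cv2.INTER_CUBIC)
a=np.vstack([np.hstack([crop(75,245),crop(375,185)]),np.hstack([crop(90,170),crop(355,255)])])
cv2.imwrite("pics/m1.png",cv2.convertScaleAbs(a,alpha=1.8))
for n,b in dict(sp=(205,150,245,222),lp=(290,146,335,232)).items():
    k=contour(t,b,(5,90,60),(25,255,255)); p=ray(t,k,.003); print(n,axis(p),cv2.contourArea(k))
    i=p[:,0].argmin();j=p[:,0].argmax(); print(p[i],p[j],k[i],k[j])
for n,b in dict(big=(392,260,435,300),small=(355,282,385,310)).items():
    h=cv2.cvtColor(im[b[1]:b[3],b[0]:b[2]],cv2.COLOR_BGR2GRAY)
    print(n,h[h.shape[0]//2])
E
```

```text
sp (array([0.60936487, 0.08006333]), array([ 46.45820236, 124.91319275]), 87.90616607666016) 807.0
[0.54727343 0.08386194 0.003     ] [0.67166062 0.08124411 0.003     ] [222 213] [223 159]
lp (array([ 0.59856744, -0.12120404]), array([ 57.17337036, 164.20245361]), 86.41136169433594) 1307.0
[ 0.5174578  -0.11366917  0.003     ] [ 0.68017884 -0.12122207  0.003     ] [309 225] [311 154]
big [124 123 121 114  77  50  51  75 106 107 110  98  93  94  93  93  94  95
  93  96  93  94  95  95  95  96  94  93  94  95  95 105 106 105  77  72
  69  86 119 123 118 121 120]
small [119 120 122 120  98  74 109 111 102  98  96  96  94  95  94  94  95  97
  94  96  96 104 104  88  77  73  74  90 122 123]
```

View pics/m1.png

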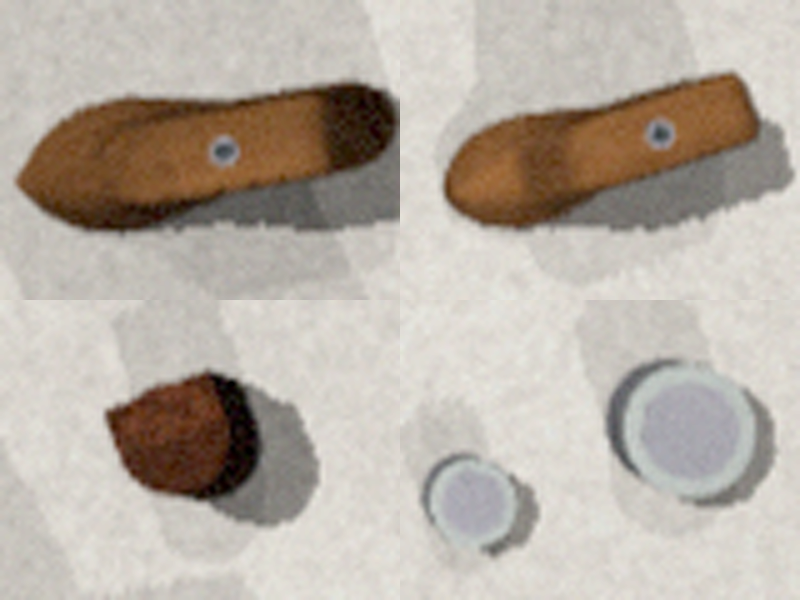

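Run:
```python
from h import *
t=load("top0.npz"); im=t["pixels"]; g=cv2.cvtColor(im,cv2.COLOR_BGR2GRAY).astype(float)
def dark(x,y,r=4,inv=False):
    w=g[y-r:y+r+1,x-r:x+r+1]; s=np.clip(np.median(w)-w,0,None); s[s<.25*s.max()]=0
    Y,X=np.mgrid[y-r:y+r+1,x-r:x+r+1]; return np.array([(s*X).sum(),(s*Y).sum()])/s.sum()
dl,ds=dark(309,204),dark(221,192); print("dots",dl,ds)
L,S=ray(t,[dl,ds],.003)[:,:2]; d=S-L; print("L,S",L,S,"sep",np.hypot(*d),"yaw",np.degrees(np.arctan2(-d[0],d[1])))
u=np.array([d[1],-d[0]])/np.hypot(*d); v=np.array([-u[1],u[0]])
for n,b,o in (("sp",(205,150,245,222),S),("lp",(290,146,335,232),L)):
    p=ray(t,contour(t,b,(5,90,60),(25,255,255)),.003)[:,:2]-o; print(n,"along",(p@u).min(),(p@u).max(),"across",(p@v).min(),(p@v).max())
def ang(a,b): d=(b-a)[:2]; return np.degrees(np.arctan2(d[1],d[0]))
for n,bz,z,toe,e in (("long",(119.9,275),.07,(78.2,281.4),[((118,285),(141,279.4)),((138.6,264),(141,279.4))]),
                  ("short",(427,211.7),.06,(384.4,223),[((410,222),(444,213.4)),((411,207),(441,200))])):
    B=ray(t,bz,z)[0]; print(n,"bush",B,"toe",[ (ray(t,toe,zz)[0][:2].round(4),round(ang(B,ray(t,toe,zz)[0]),1), round(float(np.hypot(*(ray(t,toe,zz)[0]-B)[:2])),4)) for zz in(.005,.02)],
     "edges",[round(ang(ray(t,q,z)[0],ray(t,p,z)[0]),1) for p,q in e])
# dark pixel around bushings
    print(dark(int(round(bz[0])),int(round(bz[1])),5))
# big tin lid circle
sub=im[255:305,388:438]; h=cv2.cvtColor(sub,cv2.COLOR_BGR2HSV)
A,Bc=ray(t,[(111.2,192),(132,185)],.038)[:,:2]; print("heel face",A,Bc,(A+Bc)/2,np.hypot(*(A-Bc)),"yaw",np.degrees(np.arctan2(-(A-Bc)[0],(A-Bc)[1])))
k=(np.array([610+758,360+505])/2/5) ; 
c=np.array([355+(690-400)/5,255+(432-300)/5]); print("tin",c,ray(t,c,.03)[0])
# scene cross-check of bushings
s=load("scene0.npz"); print(proj(s,[ray(t,(119.9,275),.07)[0],ray(t,(427,211.7),.06)[0],ray(t,c,.03)[0]]))
hb=contour(t,(105,180,146,215),(0,60,20),(25,255,255)); print(proj(s,[[*A,.038],[*Bc,.038]]))
```

```text
dots [307.85987261 204.40127389] [221.11764706 192.06535948]
L,S [ 0.56429182 -0.11193193] [0.59524743 0.08576494] sep 0.20010572165861507 yaw -8.89918381973231
sp along -0.048721205704701565 0.07780260304042703 across -0.024020521173287977 0.023635242542481897
lp along -0.047933411556153535 0.1178465628885891 across -0.02828160074752779 0.028606892103600037
long bush [0.41668389 0.2879902  0.07      ] toe [(array([0.3968, 0.4094]), np.float64(99.3), 0.1231), (array([0.3985, 0.4016]), np.float64(99.1), 0.1151)] edges [np.float64(102.9), np.float64(9.7)]
[119.75       272.74479167]
short bush [ 0.54133664 -0.35973997  0.06      ] toe [(array([ 0.5198, -0.2835]), np.float64(105.8), 0.0793), (array([ 0.5195, -0.2796]), np.float64(105.3), 0.0831)] edges [np.float64(103.4), np.float64(102.4)]
[427.19730942 214.85201794]
heel face [0.59505479 0.32348219] [0.60995065 0.27751961] [0.60250272 0.3005009 ] 0.04831609697804925 yaw 17.956813993308888
tin [413.  281.4] [ 0.39204597 -0.33467024  0.03      ]
[[295.70209159 105.93637913]
 [157.99422709 285.26102322]
 [116.893042   252.71475115]]
[[358.18888361 127.87545152]
 [355.7280351  137.22870577]]
```

The heel block is the only D shape, at (127,196). The tin meant is the larger one at (413,281), since its lid is 27 px ≈ 58 mm against about 40 mm for the other. The long last is on the left, with bushing-to-toe 120 mm; the short one is on the right at 80 mm. I'll start with the heel block, then the tin, then the lasts.

```bash
cat > go.py <<'E'
import sys,numpy as np
from rig import status
from scipy.spatial.transform import Rotation as R
# usage: go.py  x y z yaw  [x y z yaw ...]; each leg printed from previous pose (first from measured)
o=status.get_obs(); p=np.array(o["position"]); M=R.from_quat(o["tool_rot"])
print("t",round(o["time"],2),"p",p.round(4),"yaw",np.degrees(np.arctan2(M.as_matrix()[1,0],M.as_matrix()[0,0])).round(1),"w",round(o["grip_width"],4),"q",np.round(o["q"],2))
a=np.array(sys.argv[1:],float).reshape(-1,4)
for x,y,z,w in a:
    T=R.from_euler("ZX",[w,180],degrees=True); q=np.array([x,y,z])
    print("dpos",M.inv().apply(q-p).round(4).tolist(),"drot",(M.inv()*T).as_rotvec(degrees=True).round(1).tolist()); p,M=q,T
E
python3 go.py .591 .297 .15 198 .591 .297 .012 198 .591 .297 .15 198 .4833 -.0992 .15 171.1 .4833 -.0992 .013 171.1
```

```text
t 0.1 p [0.2486 0.5727 0.2217] yaw 156.5 w 0.0868 q [ 0.98  0.53  1.43  0.    1.18 -0.18]
dpos [-0.4239, -0.1163, 0.0717] drot [-0.1, -0.1, -41.5]
dpos [0.0, -0.0, 0.138] drot [0.0, 0.0, 0.0]
dpos [0.0, 0.0, -0.138] drot [0.0, 0.0, 0.0]
dpos [0.2249, -0.3435, -0.0] drot [-0.0, -0.0, 26.9]
dpos [-0.0, -0.0, 0.137] drot [0.0, 0.0, 0.0]
```

Request:
arm_command(delta_rot=[[0,0,-41.5],[0,0,-41.5],[0,0,-41.5],[0,0,-41.5],[0,0,-41.5],[0,0,-41.5],[0,0,-41.5],[0,0,-41.5],[0,0,-41.5],[0,0,-41.5],[0,0,-41.5],[0,0,-41.5]], delta_pos=[[-0.424,-0.116,0.072],[-0.424,-0.116,0.072],[-0.424,-0.116,0.072],[-0.424,-0.116,0.072],[-0.424,-0.116,0.072],[-0.424,-0.116,0.072],[-0.424,-0.116,0.072],[-0.424,-0.116,0.072],[-0.424,-0.116,0.072],[-0.424,-0.116,0.072],[-0.424,-0.116,0.072],[-0.424,-0.116,0.072]], gripper=[-1,-1,-1,-1,-1,-1,-1,-1,-1,-1,-1,-1], grip_force=20)

```text
time: 1.1
position: [0.598, 0.292, 0.1488]
tool_rot: [-0.153, 0.988, -0.001, 0.002]
ft_force: [0.5, 0.5, -0.1]
grip_width: 0.0876
grip_force: 0.0
```

```bash
python3 go.py .591 .297 .15 198 .591 .297 .012 198
python3 - <<'E'
from h import *
t=viewer.camera("top"); im=t["pixels"]; print(proj(t,[[.3920,-.3347,.03]]))
cv2.imwrite("pics/a.png",cv2.convertScaleAbs(cv2.resize(im[150:250,60:200],None,fx=4,fy=4),alpha=1.8))
E
```

```text
t 1.1 p [0.598  0.292  0.1488] yaw -162.4 w 0.0876 q [ 0.29  0.66  1.39 -0.    1.08 -1.59]
dpos [0.0051, 0.0069, -0.0013] drot [-0.2, 0.2, -0.4]
dpos [0.0, -0.0, 0.138] drot [0.0, 0.0, 0.0]
[[413.01458987 281.42130845]]
```

View pics/a.png

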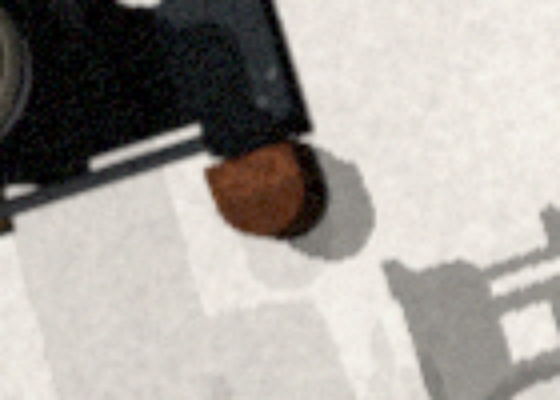

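Request:
arm_command(delta_rot=[[0,0,0],[0,0,0],[0,0,0],[0,0,0],[0,0,0]], delta_pos=[[0,0,0.03],[0,0,0.06],[0,0,0.08],[0,0,0.08],[0,0,0.08]], gripper=[-1,-1,-1,-1,-1])

```text
time: 1.57
position: [0.5897, 0.2984, 0.0694]
tool_rot: [-0.157, 0.988, -0.0, -0.002]
ft_force: [-0.0, 0.0, 0.6]
grip_width: 0.0866
grip_force: 0.0
```

```bash
python3 go.py .591 .297 .012 198
```

```text
t 1.57 p [0.5897 0.2984 0.0694] yaw -161.9 w 0.0866 q [ 0.3   0.76  1.45  0.    0.94 -1.59]
dpos [-0.001, -0.0017, 0.0574] drot [0.0, -0.2, 0.1]
```

Request:
arm_command(delta_rot=[[0,0,0],[0,0,0],[0,0,0],[0,0,0],[0,0,0],[0,0,0],[0,0,0],[0,0,0],[0,0,0],[0,0,0],[0,0,0],[0,0,0]], delta_pos=[[0,0,0.02],[0,0,0.04],[0,0,0.057],[0,0,0.057],[0,0,0.057],[0,0,0.057],[0,0,0.057],[0,0,0.057],[0,0,0.057],[0,0,0.057],[0,0,0.057],[0,0,0.057]], gripper=[-1,-1,-1,-1,-1,1,1,1,1,1,1,1])

```text
time: 2.57
position: [0.5918, 0.298, 0.0138]
tool_rot: [-0.157, 0.988, 0.0, 0.0]
ft_force: [-0.2, -0.2, 1.5]
grip_width: 0.0505
grip_force: 20.0
```

```bash
python3 go.py .591 .297 .15 198
```

```text
t 2.57 p [0.5918 0.298  0.0138] yaw -162.0 w 0.0505 q [ 0.3   0.84  1.46  0.    0.84 -1.59]
dpos [0.001, -0.0007, -0.1362] drot [0.0, 0.0, 0.0]
```

```bash
python3 go.py .4833 -.0992 .114 171.1
```

```text
t 2.57 p [0.5918 0.298  0.0138] yaw -162.0 w 0.0505 q [ 0.3   0.84  1.46  0.    0.84 -1.59]
dpos [0.226, -0.3442, -0.1003] drot [0.0, 0.0, 26.9]
```

Request:
arm_command(delta_rot=[[0,0,0],[0,0,0],[0,0,0],[0,0,0],[0,0,3],[0,0,6],[0,0,9],[0,0,12],[0,0,15],[0,0,18],[0,0,21],[0,0,24]], delta_pos=[[0,0,-0.03],[0,0,-0.06],[0,0,-0.09],[0,0,-0.1],[0.018,-0.028,-0.1],[0.036,-0.056,-0.1],[0.058,-0.088,-0.1],[0.08,-0.122,-0.1],[0.103,-0.157,-0.1],[0.126,-0.192,-0.1],[0.149,-0.227,-0.1],[0.172,-0.262,-0.1]], gripper=[1,1,1,1,1,1,1,1,1,1,1,1])

```text
time: 3.57
position: [0.5081, -0.0052, 0.113]
tool_rot: [0.053, 0.999, 0.0, -0.0]
ft_force: [1.3, -0.6, 0.3]
grip_width: 0.05
grip_force: 20.0
```

```bash
python3 go.py .4833 -.0992 .114 171.1
```

```text
t 3.57 p [ 0.5081 -0.0052  0.113 ] yaw 173.9 w 0.05 q [-0.23  0.54  1.82 -0.    0.78 -1.69]
dpos [0.0147, -0.0961, -0.0009] drot [0.0, -0.1, 2.8]
```

Request:
arm_command(delta_rot=[[0,0,1.5],[0,0,2.8],[0,0,2.8],[0,0,2.8],[0,0,2.8],[0,0,2.8]], delta_pos=[[0.005,-0.03,0],[0.01,-0.06,0],[0.013,-0.08,0],[0.016,-0.097,0],[0.016,-0.097,0],[0.016,-0.097,0]], gripper=[1,1,1,1,1,1])

```text
time: 4.07
position: [0.4829, -0.0989, 0.1131]
tool_rot: [0.078, 0.997, 0.0, -0.0]
ft_force: [-0.1, 0.7, -0.1]
grip_width: 0.0502
grip_force: 20.0
```

```bash
python3 go.py .4833 -.0992 .014 171.1
```

```text
t 4.07 p [ 0.4829 -0.0989  0.1131] yaw 171.1 w 0.0502 q [-0.43  0.53  1.86  0.    0.75 -1.84]
dpos [-0.0005, -0.0003, 0.0991] drot [0.0, -0.0, -0.0]
```

Request:
arm_command(delta_rot=[[0,0,0],[0,0,0],[0,0,0],[0,0,0],[0,0,0],[0,0,0],[0,0,0],[0,0,0],[0,0,0],[0,0,0]], delta_pos=[[0,0,0.03],[0,0,0.06],[0,0,0.08],[0,0,0.092],[0,0,0.096],[0,0,0.099],[0,0,0.099],[0,0,0.099],[0,0,0.099],[0,0,0.099]], gripper=[1,1,1,1,1,1,1,-1,-1,-1])

```text
time: 4.9
position: [0.484, -0.0986, 0.0154]
tool_rot: [0.076, 0.997, -0.0, 0.001]
ft_force: [0.3, 0.4, -0.3]
grip_width: 0.0628
grip_force: 0.0
```

```bash
python3 go.py .392 -.3347 .114 108
```

```text
t 4.9 p [ 0.484  -0.0986  0.0154] yaw 171.2 w 0.0628 q [-0.43  0.72  1.91  0.    0.52 -1.85]
dpos [0.0548, -0.2475, -0.0986] drot [0.0, 0.1, 63.2]
```

Request:
arm_command(delta_rot=[[0,0,0],[0,0,0],[0,0,0],[0,0,0],[0,0,0],[0,0,7],[0,0,14],[0,0,21],[0,0,28],[0,0,35],[0,0,42],[0,0,49]], delta_pos=[[0,0,0],[0,0,0],[0,0,-0.03],[0,0,-0.07],[0,0,-0.1],[0.007,-0.03,-0.1],[0.014,-0.06,-0.1],[0.021,-0.09,-0.1],[0.028,-0.12,-0.1],[0.034,-0.15,-0.1],[0.041,-0.18,-0.1],[0.047,-0.21,-0.1]], gripper=[-1,-1,-1,-1,-1,-1,-1,-1,-1,-1,-1,-1])

```text
time: 5.9
position: [0.4038, -0.3, 0.1148]
tool_rot: [0.486, 0.874, 0.0, -0.0]
ft_force: [1.3, -0.0, -0.1]
grip_width: 0.0869
grip_force: 0.0
```

```bash
python3 go.py .392 -.3347 .08 108
```

```text
t 5.9 p [ 0.4038 -0.3     0.1148] yaw 121.9 w 0.0869 q [-0.86  0.53  1.84 -0.    0.77 -1.42]
dpos [-0.0232, -0.0284, 0.0348] drot [-0.0, -0.0, 13.9]
```

Request:
arm_command(delta_rot=[[0,0,7],[0,0,13.9],[0,0,13.9],[0,0,13.9],[0,0,13.9]], delta_pos=[[-0.012,-0.014,0.0],[-0.023,-0.028,0.01],[-0.023,-0.028,0.025],[-0.023,-0.028,0.035],[-0.023,-0.028,0.035]], gripper=[-1,-1,-1,-1,-1])

```text
time: 6.32
position: [0.392, -0.3318, 0.0778]
tool_rot: [0.586, 0.811, 0.001, -0.002]
ft_force: [-0.8, 0.8, -1.0]
grip_width: 0.087
grip_force: 0.0
```

```bash
python3 go.py .392 -.3347 .006 108
python3 - <<'E'
from h import *
t=viewer.camera("top"); s=viewer.camera("scene"); 
a=cv2.resize(t["pixels"][200:330,210:440],None,fx=3,fy=3); b=cv2.resize(s["pixels"][180:300,60:290],None,fx=3,fy=3)
cv2.imwrite("pics/b.png",cv2.convertScaleAbs(cv2.resize(np.vstack([a,b]),None,fx=.8,fy=.8),alpha=1.6))
E
```

```text
t 6.32 p [ 0.392  -0.3318  0.0778] yaw 108.3 w 0.087 q [-0.92  0.61  1.83  0.    0.71 -1.24]
dpos [-0.003, -0.0008, 0.0718] drot [-0.1, -0.3, 0.3]
```

View pics/b.png

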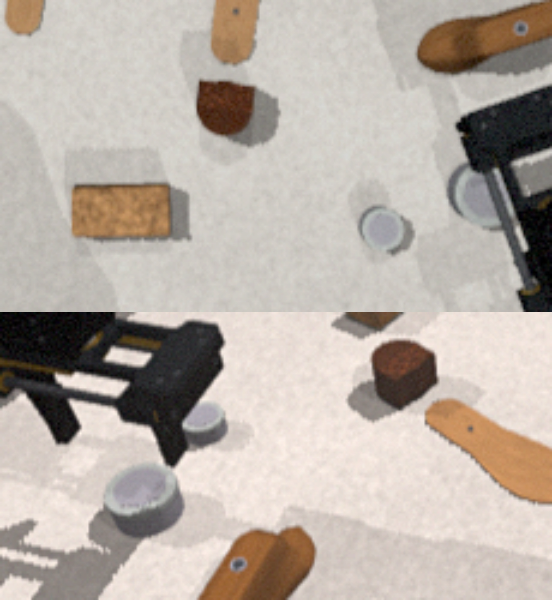

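The block sits square behind the long pattern's heel, and the gripper is above the tin. I'll descend and grip the tin.

Request:
arm_command(delta_rot=[[0,0,0],[0,0,0],[0,0,0],[0,0,0],[0,0,0],[0,0,0],[0,0,0],[0,0,0],[0,0,0],[0,0,0],[0,0,0],[0,0,0]], delta_pos=[[0,0,0.02],[0,0,0.04],[0,0,0.06],[0,0,0.073],[0,0,0.073],[0,0,0.073],[0,0,0.073],[0,0,0.073],[0,0,0.073],[0,0,0.073],[0,0,0.073],[0,0,0.073]], gripper=[-1,-1,-1,-1,-1,-1,1,1,1,1,1,1])

```text
time: 7.42
position: [0.3936, -0.3334, 0.007]
tool_rot: [0.586, 0.811, -0.0, 0.0]
ft_force: [0.5, -0.2, 2.3]
grip_width: 0.057
grip_force: 20.0
```

```bash
python3 go.py .5798 -.0131 .107 81.1
```

```text
t 7.42 p [ 0.3936 -0.3334  0.007 ] yaw 108.3 w 0.057 q [-0.92  0.74  1.85  0.    0.54 -1.24]
dpos [0.2455, 0.2775, -0.1001] drot [0.0, 0.0, 27.2]
```

Request:
arm_command(delta_rot=[[0,0,0],[0,0,0],[0,0,0],[0,0,0],[0,0,3],[0,0,6],[0,0,9],[0,0,12],[0,0,15],[0,0,18],[0,0,21],[0,0,24]], delta_pos=[[0,0,-0.03],[0,0,-0.06],[0,0,-0.09],[0,0,-0.1],[0.018,0.02,-0.1],[0.037,0.042,-0.1],[0.06,0.068,-0.1],[0.084,0.095,-0.1],[0.108,0.122,-0.1],[0.132,0.149,-0.1],[0.156,0.176,-0.1],[0.18,0.203,-0.1]], gripper=[1,1,1,1,1,1,1,1,1,1,1,1])

```text
time: 8.42
position: [0.5295, -0.0966, 0.1057]
tool_rot: [0.742, 0.67, -0.0, -0.001]
ft_force: [-0.5, -0.4, -1.3]
grip_width: 0.0573
grip_force: 20.0
```

```bash
python3 go.py .5798 -.0131 .107 81.1
```

```text
t 8.42 p [ 0.5295 -0.0966  0.1057] yaw 84.2 w 0.0573 q [-0.39  0.58  1.75 -0.    0.81 -0.29]
dpos [0.0882, 0.0415, -0.0013] drot [-0.1, -0.0, 3.1]
```

Request:
arm_command(delta_rot=[[0,0,1],[0,0,3],[0,0,3.1],[0,0,3.1],[0,0,3.1],[0,0,3.1]], delta_pos=[[0.028,0.013,0],[0.055,0.025,0],[0.08,0.037,0],[0.09,0.0415,0],[0.09,0.0415,0],[0.09,0.0415,0]], gripper=[1,1,1,1,1,1])

```text
time: 8.92
position: [0.5788, -0.013, 0.1058]
tool_rot: [0.759, 0.652, -0.001, -0.001]
ft_force: [0.1, -0.4, -1.8]
grip_width: 0.0573
grip_force: 20.0
```

```bash
python3 go.py .5798 -.0131 .0065 81.1
```

```text
t 8.92 p [ 0.5788 -0.013   0.1058] yaw 81.3 w 0.0573 q [-0.21  0.62  1.65 -0.    0.87 -0.06]
dpos [0.0001, 0.0012, 0.0993] drot [-0.1, 0.0, 0.2]
```

Request:
arm_command(delta_rot=[[0,0,0],[0,0,0],[0,0,0],[0,0,0],[0,0,0],[0,0,0],[0,0,0],[0,0,0],[0,0,0],[0,0,0],[0,0,0],[0,0,0]], delta_pos=[[0,0,0.03],[0,0,0.06],[0,0,0.08],[0,0,0.092],[0,0,0.096],[0,0,0.099],[0,0,0.099],[0,0,0.099],[0,0,0.099],[0,0,0.099],[0,0,0.099],[0,0,0.099]], gripper=[1,1,1,1,1,1,1,-1,-1,-1,-1,-1])

```text
time: 9.92
position: [0.5802, -0.013, 0.0082]
tool_rot: [0.759, 0.651, 0.0, 0.001]
ft_force: [-0.5, 0.0, -0.3]
grip_width: 0.0817
grip_force: 0.0
```

```bash
python3 go.py .4167 .288 .137 100
```

```text
t 9.92 p [ 0.5802 -0.013   0.0082] yaw 81.2 w 0.0817 q [-0.21  0.78  1.69 -0.    0.67 -0.06]
dpos [0.2726, -0.2073, -0.1291] drot [0.1, 0.0, -18.8]
```

Request:
arm_command(delta_rot=[[0,0,0],[0,0,0],[0,0,0],[0,0,0],[0,0,-3],[0,0,-6],[0,0,-9],[0,0,-12],[0,0,-15],[0,0,-18],[0,0,-18.8],[0,0,-18.8]], delta_pos=[[0,0,-0.03],[0,0,-0.07],[0,0,-0.1],[0,0,-0.13],[0.03,-0.023,-0.13],[0.06,-0.046,-0.13],[0.09,-0.068,-0.13],[0.12,-0.091,-0.13],[0.15,-0.114,-0.13],[0.18,-0.137,-0.13],[0.21,-0.16,-0.13],[0.24,-0.183,-0.13]], gripper=[-1,-1,-1,-1,-1,-1,-1,-1,-1,-1,-1,-1])

```text
time: 10.92
position: [0.4344, 0.2535, 0.1379]
tool_rot: [0.642, 0.766, 0.0, 0.0]
ft_force: [1.1, 0.3, -0.5]
grip_width: 0.0871
grip_force: 0.0
```

```bash
python3 go.py .4167 .288 .1 100
```

```text
t 10.92 p [0.4344 0.2535 0.1379] yaw 100.0 w 0.0871 q [0.31 0.49 1.82 0.   0.83 0.13]
dpos [0.037, -0.0114, 0.0379] drot [0.0, -0.0, 0.0]
```

Request:
arm_command(delta_rot=[[0,0,0],[0,0,0],[0,0,0],[0,0,0],[0,0,0]], delta_pos=[[0.02,-0.006,0.0],[0.038,-0.012,0.0],[0.038,-0.012,0.02],[0.038,-0.012,0.036],[0.038,-0.012,0.036]], gripper=[-1,-1,-1,-1,-1])

```text
time: 11.33
position: [0.415, 0.2873, 0.0997]
tool_rot: [0.642, 0.767, -0.002, -0.001]
ft_force: [-0.4, -0.9, 0.5]
grip_width: 0.0869
grip_force: 0.0
```

```bash
python3 go.py .4167 .288 .044 100
python3 - <<'E'
from h import *
t=viewer.camera("top"); s=viewer.camera("scene"); 
a=cv2.resize(t["pixels"][160:300,60:330],None,fx=2.5,fy=2.5); b=cv2.resize(s["pixels"][70:200,200:470],None,fx=2.5,fy=2.5)
cv2.imwrite("pics/c.png",cv2.convertScaleAbs(cv2.resize(np.vstack([a,b]),None,fx=.88,fy=.88),alpha=1.6))
E
```

```text
t 11.33 p [0.415  0.2873 0.0997] yaw 100.1 w 0.0869 q [ 0.38  0.56  1.84 -0.    0.74  0.21]
dpos [0.0005, 0.0021, 0.0557] drot [-0.3, 0.1, 0.1]
```

View pics/c.png

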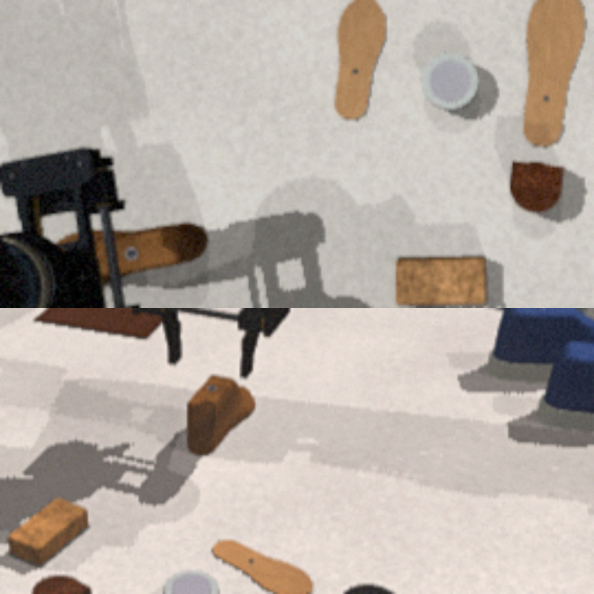

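The tin sits midway between the patterns, and the fingers straddle the long last. I'll grip it next.

Request:
arm_command(delta_rot=[[0,0,0],[0,0,0],[0,0,0],[0,0,0],[0,0,0],[0,0,0],[0,0,0],[0,0,0],[0,0,0],[0,0,0],[0,0,0],[0,0,0]], delta_pos=[[0,0,0.02],[0,0,0.04],[0,0,0.056],[0,0,0.056],[0,0,0.056],[0,0,0.056],[0,0,0.056],[0,0,0.056],[0,0,0.056],[0,0,0.056],[0,0,0.056],[0,0,0.056]], gripper=[-1,-1,-1,-1,1,1,1,1,1,1,1,1], grip_force=30)

```text
time: 12.43
position: [0.4171, 0.2874, 0.0457]
tool_rot: [0.643, 0.766, 0.0, 0.0]
ft_force: [-0.3, -0.1, -0.4]
grip_width: 0.0415
grip_force: 0.0
```

```bash
python3 go.py .5643 -.1119 .145 -8.9
```

```text
t 12.43 p [0.4171 0.2874 0.0457] yaw 100.0 w 0.0415 q [ 0.38  0.66  1.87 -0.    0.61  0.21]
dpos [-0.4189, 0.0755, -0.0993] drot [0.0, -0.0, 108.9]
```

Request:
arm_command(delta_rot=[[0,0,0],[0,0,0],[0,0,0],[0,0,0],[0,0,0],[0,0,0],[0,0,0],[0,0,0]], delta_pos=[[0,0,0],[0,0,0],[0,0,0],[0,0,-0.02],[0,0,-0.05],[0,0,-0.08],[0,0,-0.1],[0,0,-0.1]], gripper=[1,1,1,1,1,1,1,1])

```text
time: 13.1
position: [0.4194, 0.2885, 0.1489]
tool_rot: [0.643, 0.766, 0.003, 0.002]
ft_force: [1.1, 0.2, -3.3]
grip_width: 0.0357
grip_force: 29.9
```

```bash
python3 go.py .5643 -.1119 .145 -8.9
```

```text
t 13.1 p [0.4194 0.2885 0.1489] yaw 100.0 w 0.0357 q [ 0.38  0.48  1.8  -0.    0.85  0.21]
dpos [-0.4195, 0.0729, 0.0038] drot [0.2, -0.5, 108.9]
```

Request:
arm_command(delta_rot=[[0,0,3],[0,0,9],[0,0,15],[0,0,21],[0,0,27],[0,0,33],[0,0,39],[0,0,45],[0,0,51],[0,0,57],[0,0,63],[0,0,69]], delta_pos=[[-0.012,0.002,0],[-0.036,0.006,0],[-0.06,0.011,0],[-0.084,0.015,0],[-0.108,0.019,0],[-0.132,0.024,0],[-0.156,0.028,0],[-0.18,0.032,0],[-0.204,0.037,0],[-0.228,0.041,0],[-0.252,0.045,0],[-0.276,0.05,0]], gripper=[1,1,1,1,1,1,1,1,1,1,1,1])

```text
time: 14.1
position: [0.513, 0.0233, 0.1436]
tool_rot: [0.964, 0.265, -0.002, -0.001]
ft_force: [0.1, -0.0, -3.0]
grip_width: 0.0357
grip_force: 29.9
```

```bash
python3 go.py .5643 -.1119 .146 -8.9
```

```text
t 14.1 p [0.513  0.0233 0.1436] yaw 30.7 w 0.0357 q [-0.17  0.5   1.78 -0.    0.86  0.86]
dpos [-0.025, 0.1425, -0.0027] drot [-0.1, 0.2, 39.6]
```

Request:
arm_command(delta_rot=[[0,0,6],[0,0,12],[0,0,18],[0,0,24],[0,0,30],[0,0,36],[0,0,39.6],[0,0,39.6],[0,0,39.6],[0,0,39.6]], delta_pos=[[-0.004,0.024,0],[-0.008,0.048,0],[-0.013,0.072,0],[-0.017,0.096,0],[-0.021,0.12,0],[-0.024,0.136,0],[-0.025,0.1425,0],[-0.025,0.1425,0],[-0.025,0.1425,0],[-0.025,0.1425,0]], gripper=[1,1,1,1,1,1,1,1,1,1])

```text
time: 14.93
position: [0.5649, -0.1096, 0.1442]
tool_rot: [0.997, -0.074, -0.002, -0.001]
ft_force: [0.3, 1.2, -3.1]
grip_width: 0.0355
grip_force: 29.9
```

```bash
python3 go.py .5643 -.1119 .048 -8.9
```

```text
t 14.93 p [ 0.5649 -0.1096  0.1442] yaw -8.5 w 0.0355 q [-0.39  0.56  1.63  0.    0.95  1.33]
dpos [0.0001, 0.0025, 0.0962] drot [-0.1, 0.2, 0.4]
```

Request:
arm_command(delta_rot=[[0,0,0.3],[0,0,0.3],[0,0,0.3],[0,0,0.3],[0,0,0.3],[0,0,0.3]], delta_pos=[[0,0.002,0.03],[0,0.002,0.06],[0,0.002,0.075],[0,0.002,0.085],[0,0.002,0.085],[0,0.002,0.085]], gripper=[1,1,1,1,1,1])

```text
time: 15.43
position: [0.566, -0.112, 0.0604]
tool_rot: [0.997, -0.077, -0.0, -0.0]
ft_force: [0.6, -1.2, -2.5]
grip_width: 0.0355
grip_force: 29.9
```

```bash
python3 go.py .5643 -.1119 .048 -8.9
```

```text
t 15.43 p [ 0.566  -0.112   0.0604] yaw -8.8 w 0.0355 q [-0.39  0.69  1.68  0.    0.77  1.34]
dpos [-0.0017, 0.0001, 0.0124] drot [-0.0, 0.0, 0.1]
```

Request:
arm_command(delta_rot=[[0,0,0],[0,0,0],[0,0,0],[0,0,0]], delta_pos=[[-0.001,0,0.006],[-0.001,0,0.01],[-0.001,0,0.012],[-0.001,0,0.012]], gripper=[1,1,1,1])

```text
time: 15.77
position: [0.5653, -0.1125, 0.0488]
tool_rot: [0.997, -0.077, 0.0, 0.0]
ft_force: [1.1, -0.2, -3.2]
grip_width: 0.0359
grip_force: 29.9
```

```bash
python3 go.py .5643 -.1119 .048 -8.9
python3 - <<'E'
from h import *
t=viewer.camera("top"); s=viewer.camera("scene"); 
b=cv2.resize(s["pixels"][130:280,180:380],None,fx=4,fy=4)
cv2.imwrite("pics/d.png",cv2.convertScaleAbs(b,alpha=1.6))
E
```

```text
t 15.77 p [ 0.5653 -0.1125  0.0488] yaw -8.9 w 0.0359 q [-0.39  0.71  1.69  0.    0.74  1.34]
dpos [-0.0011, -0.0005, 0.0008] drot [0.0, -0.0, 0.0]
```

View pics/d.png

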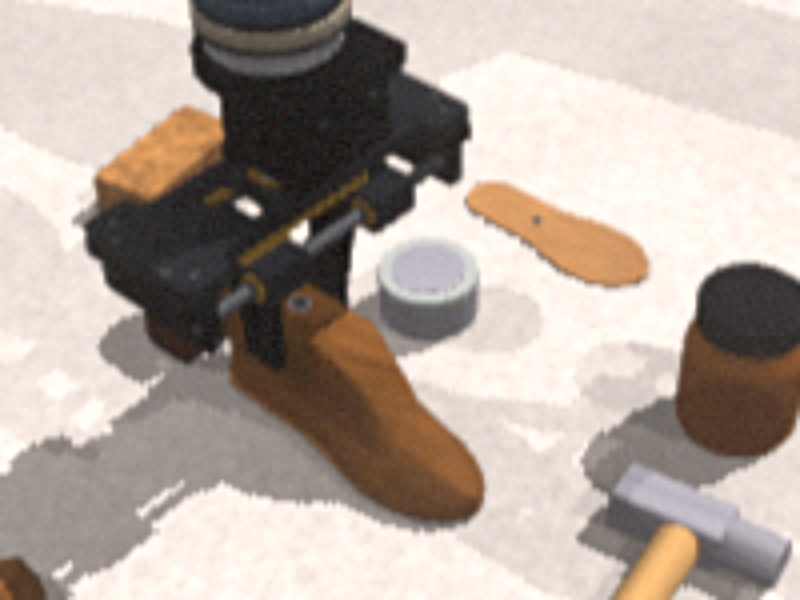

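The long last covers its pattern, with its toe at crop (480,500). The wrist still reads the last's full weight, so I'll lower another 2 mm and release.

Request:
arm_command(delta_rot=[[0,0,0],[0,0,0],[0,0,0],[0,0,0],[0,0,0],[0,0,0],[0,0,0],[0,0,0],[0,0,0]], delta_pos=[[0,0,0.001],[0,0,0.002],[0,0,0.002],[0,0,0.002],[0,0,0.002],[0,0,0.002],[0,0,0.002],[0,0,0.002],[0,0,0.002]], gripper=[1,1,1,-1,-1,-1,-1,-1,-1])

```text
time: 16.62
position: [0.5651, -0.1126, 0.0464]
tool_rot: [0.997, -0.077, -0.0, 0.0]
ft_force: [0.2, -1.0, -0.2]
grip_width: 0.0681
grip_force: 0.0
```

```bash
python3 go.py .5413 -.3597 .147 104.5
```

```text
t 16.62 p [ 0.5651 -0.1126  0.0464] yaw -8.9 w 0.0681 q [-0.39  0.72  1.69 -0.    0.74  1.34]
dpos [0.0146, 0.2479, -0.1006] drot [-0.0, 0.0, -113.4]
```

Request:
arm_command(delta_rot=[[0,0,0],[0,0,0],[0,0,0],[0,0,0],[0,0,-7],[0,0,-14],[0,0,-21],[0,0,-28],[0,0,-35],[0,0,-42],[0,0,-49],[0,0,-56]], delta_pos=[[0,0,-0.02],[0,0,-0.05],[0,0,-0.08],[0,0,-0.1],[0.001,0.016,-0.1],[0.002,0.032,-0.1],[0.003,0.048,-0.1],[0.004,0.064,-0.1],[0.005,0.08,-0.1],[0.006,0.096,-0.1],[0.007,0.112,-0.1],[0.008,0.128,-0.1]], gripper=[-1,-1,-1,-1,-1,-1,-1,-1,-1,-1,-1,-1])

```text
time: 17.62
position: [0.553, -0.2409, 0.1463]
tool_rot: [0.915, 0.402, -0.0, -0.0]
ft_force: [0.9, -0.3, -0.0]
grip_width: 0.0871
grip_force: 0.0
```

```bash
python3 go.py .5413 -.3597 .147 104.5
```

```text
t 17.62 p [ 0.553  -0.2409  0.1463] yaw 47.5 w 0.0871 q [-0.6   0.59  1.56 -0.    0.99  0.15]
dpos [-0.0954, 0.0717, -0.0007] drot [-0.0, -0.0, -57.0]
```

Request:
arm_command(delta_rot=[[0,0,-7],[0,0,-14],[0,0,-21],[0,0,-28],[0,0,-35],[0,0,-42],[0,0,-49],[0,0,-57],[0,0,-57],[0,0,-57],[0,0,-57]], delta_pos=[[-0.02,0.015,0],[-0.04,0.03,0],[-0.06,0.045,0],[-0.08,0.06,0],[-0.095,0.071,0],[-0.095,0.071,0],[-0.095,0.071,0],[-0.095,0.071,0.02],[-0.095,0.071,0.04],[-0.095,0.071,0.055],[-0.095,0.071,0.055]], gripper=[-1,-1,-1,-1,-1,-1,-1,-1,-1,-1,-1])

```text
time: 18.53
position: [0.5385, -0.3563, 0.0879]
tool_rot: [0.615, 0.789, 0.0, -0.004]
ft_force: [-0.2, -0.2, -1.3]
grip_width: 0.0869
grip_force: 0.0
```

```bash
python3 go.py .5413 -.3597 .037 104.5
python3 - <<'E'
from h import *
t=viewer.camera("top"); s=viewer.camera("scene"); print(proj(t,[[.5643,-.1119,.073]]),proj(s,[[.5643,-.1119,.073]]))
a=cv2.resize(t["pixels"][140:260,200:460],None,fx=2.4,fy=2.4); b=cv2.resize(s["pixels"][180:330,100:360],None,fx=2.4,fy=2.4)
cv2.imwrite("pics/e.png",cv2.convertScaleAbs(np.vstack([a,b])[:600],alpha=1.6)); cv2.imwrite("pics/e_raw.png",t["pixels"]);
E
```

```text
t 18.53 p [ 0.5385 -0.3563  0.0879] yaw 104.1 w 0.0869 q [-0.76  0.72  1.48 -0.    0.95 -1.  ]
dpos [-0.0043, 0.0021, 0.0509] drot [-0.2, -0.4, -0.4]
[[310.01496995 201.98268945]] [[253.4291746  203.84553626]]
```

View pics/e.png

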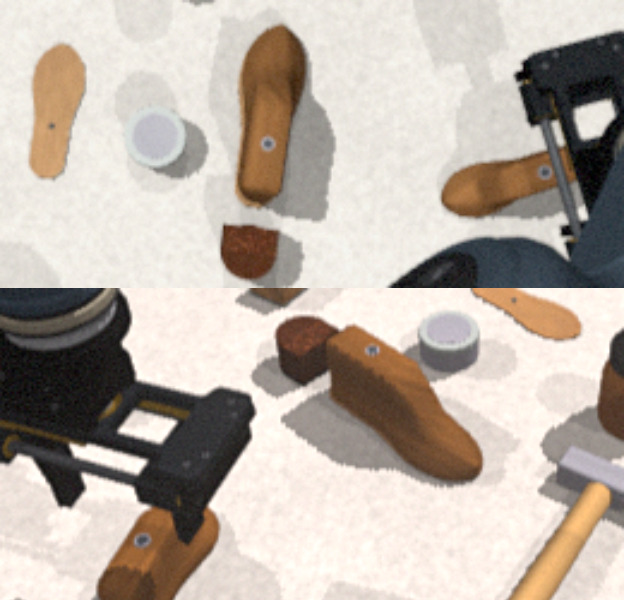

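The long last stands with its bushing at top pixel (311.3,199.6), against (310,202) predicted, so it looks about 5 mm forward. I'll triangulate both bushings precisely before gripping the short last.

```bash
cat >> h.py <<'E'
def blob(c,x,y,r=5):
    g=cv2.cvtColor(c["pixels"],cv2.COLOR_BGR2HSV)[...,1].astype(float)  # bushing: low saturation
    w=g[y-r:y+r+1,x-r:x+r+1]; s=np.clip(np.median(w)*.6-w,0,None); Y,X=np.mgrid[y-r:y+r+1,x-r:x+r+1]
    return np.array([(s*X).sum(),(s*Y).sum()])/s.sum()
def tri(c1,p1,c2,p2):
    A=[];b=[]
    for c,p in((c1,p1),(c2,p2)):
        o=np.asarray(c["pose"])[:3,3]; d=ray(c,p,0)[0]-o; d/=np.linalg.norm(d); Q=np.eye(3)-np.outer(d,d); A.append(Q); b.append(Q@o)
    return np.linalg.lstsq(np.vstack(A),np.hstack(b),rcond=None)[0]
E
python3 - <<'E'
from h import *
t=viewer.camera("top"); s=viewer.camera("scene")
t0,s0=load("top0.npz"),load("scene0.npz")
for n,a,b,z,ct,cs in(("long",(311,199),(255,206),.073,t,s),("short",(427,212),(159,285),.06,t0,s0),("long0",(120,275),(297,106),.07,t0,s0)):
    p,q=blob(ct,*a),blob(cs,*b); print(n,p,q,ray(ct,p,z)[0],ray(cs,q,z)[0],tri(ct,p,cs,q))
L=np.array([.5643,-.1119]);print(np.asarray(s["pose"])[:3,3])
g=cv2.cvtColor(s0["pixels"],cv2.COLOR_BGR2GRAY).astype(float)
# pattern dot of short in scene
for x,y in((313,183),(253,226)):
    w=g[y-6:y+7,x-6:x+7]; print(np.unravel_index(w.argmin(),w.shape),w.min(),np.median(w))
print(proj(s0,[[.5952,.0858,.003],[.5643,-.1119,.003]]))
E
```

```text
long [311.17847858 199.43867978] [255.50688195 204.8033351 ] [ 0.56961896 -0.11443601  0.073     ] [ 0.5696489  -0.11201028  0.073     ] [ 0.57010224 -0.1138189   0.07446719]
short [426.61111111 211.38349515] [158.71556474 284.65762741] [ 0.54201794 -0.35894803  0.06      ] [ 0.54143984 -0.35814378  0.06      ] [ 0.54202814 -0.35856477  0.06087625]
long0 [119.46103896 274.80573593] [294.62485594 103.39051095] [0.41709629 0.28892087 0.07      ] [0.40625555 0.29895158 0.07      ] [0.41712852 0.28390131 0.08004147]
[ 0.96759722 -0.60064363  0.6291278 ]
(np.int64(8), np.int64(7)) 61.0 92.0
(np.int64(8), np.int64(8)) 60.0 93.0
[[313.84845636 184.3221352 ]
 [255.47825965 228.09060687]]
```

```bash
python3 go.py .5418 -.3588 .037 104.5
```

```text
t 18.73 p [ 0.5413 -0.3587  0.0926] yaw 104.1 w 0.0868 q [-0.76  0.72  1.47 -0.    0.95 -1.  ]
dpos [-0.0001, 0.0004, 0.0556] drot [0.1, 0.1, -0.4]
```

Request:
arm_command(delta_rot=[[0,0,0],[0,0,0],[0,0,0],[0,0,0],[0,0,0],[0,0,0],[0,0,0],[0,0,0],[0,0,0],[0,0,0],[0,0,0],[0,0,0]], delta_pos=[[0,0,0.025],[0,0,0.05],[0,0,0.0555],[0,0,0.0555],[0,0,0.0555],[0,0,0.0555],[0,0,0.0555],[0,0,0.0555],[0,0,0.0555],[0,0,0.0555],[0,0,0.0555],[0,0,0.0555]], gripper=[-1,-1,-1,1,1,1,1,1,1,1,1,1])

```text
time: 19.73
position: [0.5406, -0.3582, 0.0362]
tool_rot: [0.615, 0.789, -0.0, 0.0]
ft_force: [0.3, -0.0, -0.1]
grip_width: 0.0351
grip_force: 0.0
```

Request:
arm_command(delta_rot=[[0,0,0],[0,0,0],[0,0,0],[0,0,0],[0,0,0],[0,0,0],[0,0,0],[0,0,0],[0,0,0]], delta_pos=[[0,0,0],[0,0,0],[0,0,0],[0,0,-0.02],[0,0,-0.05],[0,0,-0.08],[0,0,-0.11],[0,0,-0.12],[0,0,-0.12]], gripper=[1,1,1,1,1,1,1,1,1])

```text
time: 20.48
position: [0.5421, -0.3595, 0.159]
tool_rot: [0.615, 0.789, -0.0, 0.003]
ft_force: [0.0, -0.5, -1.9]
grip_width: 0.0324
grip_force: 29.3
```

```bash
python3 go.py .5922 .0863 .158 -8.9
```

```text
t 20.48 p [ 0.5421 -0.3595  0.159 ] yaw 104.1 w 0.0324 q [-0.76  0.63  1.43 -0.    1.08 -1.  ]
dpos [0.4201, 0.1574, -0.0008] drot [0.4, 0.0, 113.0]
```

Request:
arm_command(delta_rot=[[0,0,3],[0,0,9],[0,0,15],[0,0,21],[0,0,27],[0,0,33],[0,0,39],[0,0,45],[0,0,51],[0,0,57],[0,0,63],[0,0,69]], delta_pos=[[0.012,0.004,0],[0.036,0.013,0],[0.06,0.022,0],[0.084,0.031,0],[0.108,0.04,0],[0.132,0.049,0],[0.156,0.058,0],[0.18,0.067,0],[0.204,0.076,0],[0.228,0.085,0],[0.252,0.094,0],[0.276,0.103,0]], gripper=[1,1,1,1,1,1,1,1,1,1,1,1])

```text
time: 21.48
position: [0.5714, -0.0636, 0.1534]
tool_rot: [0.954, 0.299, -0.002, -0.001]
ft_force: [0.7, -0.3, -1.9]
grip_width: 0.0323
grip_force: 29.3
```

```bash
python3 go.py .5922 .0863 .158 -8.9
```

```text
t 21.48 p [ 0.5714 -0.0636  0.1534] yaw 34.8 w 0.0323 q [-0.31  0.55  1.62 -0.    0.97  0.66]
dpos [0.1027, -0.1112, -0.0045] drot [-0.2, 0.3, 43.7]
```

Request:
arm_command(delta_rot=[[0,0,6],[0,0,12],[0,0,18],[0,0,24],[0,0,30],[0,0,36],[0,0,42],[0,0,43.7],[0,0,43.7],[0,0,43.7],[0,0,43.7]], delta_pos=[[0.016,-0.017,0],[0.032,-0.035,0],[0.048,-0.052,0],[0.064,-0.07,0],[0.08,-0.087,0],[0.095,-0.103,0],[0.103,-0.111,0],[0.103,-0.111,0],[0.103,-0.111,0.02],[0.103,-0.111,0.04],[0.103,-0.111,0.04]], gripper=[1,1,1,1,1,1,1,1,1,1,1])

```text
time: 22.4
position: [0.5887, 0.085, 0.1102]
tool_rot: [0.997, -0.075, -0.006, 0.0]
ft_force: [-0.8, -0.2, -2.1]
grip_width: 0.0323
grip_force: 29.3
```

```bash
python3 go.py .5922 .0863 .041 -8.9
```

```text
t 22.4 p [0.5887 0.085  0.1102] yaw -8.6 w 0.0323 q [-0.04  0.64  1.6  -0.    0.92  1.68]
dpos [0.0041, -0.0019, 0.0692] drot [0.1, 0.7, 0.3]
```

Still settling; lower part-way, then correct from the settled reading.

Request:
arm_command(delta_rot=[[0,0,0],[0,0,0],[0,0,0],[0,0,0],[0,0,0]], delta_pos=[[0,0,0.02],[0,0,0.04],[0,0,0.05],[0,0,0.05],[0,0,0.05]], gripper=[1,1,1,1,1])

```text
time: 22.82
position: [0.5929, 0.0846, 0.0653]
tool_rot: [0.997, -0.075, -0.001, 0.0]
ft_force: [0.5, 0.4, -2.0]
grip_width: 0.0324
grip_force: 29.3
```

```bash
python3 go.py .5922 .0863 .041 -8.9
python3 - <<'E'
from h import *
t=viewer.camera("top"); s=viewer.camera("scene"); 
b=cv2.resize(s["pixels"][110:260,230:430],None,fx=4,fy=4)
cv2.imwrite("pics/f.png",cv2.convertScaleAbs(b,alpha=1.6))
E
```

```text
t 22.82 p [0.5929 0.0846 0.0653] yaw -8.6 w 0.0324 q [-0.04  0.71  1.62 -0.    0.82  1.68]
dpos [-0.0009, -0.0016, 0.0243] drot [0.0, 0.1, 0.3]
```

View pics/f.png

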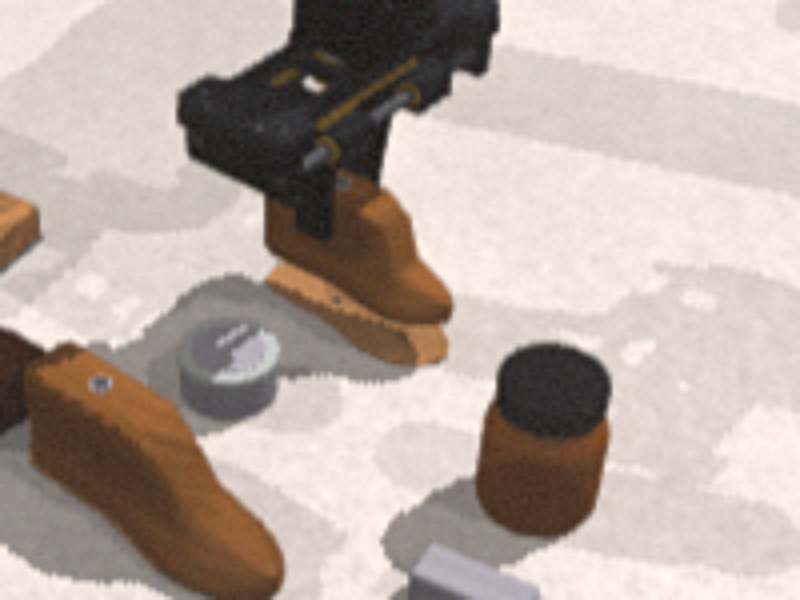

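The short last hovers aligned over its pattern. I'll set it down and release.

Request:
arm_command(delta_rot=[[0,0,0.3],[0,0,0.3],[0,0,0.3],[0,0,0.3],[0,0,0.3],[0,0,0.3],[0,0,0.3],[0,0,0.3],[0,0,0.3],[0,0,0.3],[0,0,0.3],[0,0,0.3]], delta_pos=[[-0.001,-0.001,0.012],[-0.001,-0.001,0.02],[-0.001,-0.001,0.024],[-0.001,-0.001,0.026],[-0.001,-0.001,0.0265],[-0.001,-0.001,0.027],[-0.001,-0.001,0.027],[-0.001,-0.001,0.027],[-0.001,-0.001,0.027],[-0.001,-0.001,0.027],[-0.001,-0.001,0.027],[-0.001,-0.001,0.027]], gripper=[1,1,1,1,1,1,1,-1,-1,-1,-1,-1])

```text
time: 23.92
position: [0.593, 0.0858, 0.0392]
tool_rot: [0.997, -0.077, 0.0, -0.0]
ft_force: [-0.0, -0.2, 0.4]
grip_width: 0.0577
grip_force: 0.0
```

```bash
python3 go.py .45 .3 .2 -8.9
```

```text
t 23.92 p [0.593  0.0858 0.0392] yaw -8.9 w 0.0577 q [-0.04  0.75  1.63 -0.    0.77  1.68]
dpos [-0.1742, -0.1896, -0.1608] drot [-0.0, -0.0, 0.0]
```

Request:
arm_command(delta_rot=[[0,0,0],[0,0,0],[0,0,0],[0,0,0],[0,0,0],[0,0,0],[0,0,0],[0,0,0],[0,0,0],[0,0,0],[0,0,0],[0,0,0]], delta_pos=[[0,0,0],[0,0,-0.03],[0,0,-0.07],[0,0,-0.11],[0,0,-0.15],[-0.03,-0.03,-0.16],[-0.06,-0.06,-0.16],[-0.09,-0.09,-0.16],[-0.12,-0.12,-0.16],[-0.15,-0.15,-0.16],[-0.17,-0.19,-0.16],[-0.17,-0.19,-0.16]], gripper=[-1,-1,-1,-1,-1,-1,-1,-1,-1,-1,-1,-1])

```text
time: 24.92
position: [0.4506, 0.3044, 0.1994]
tool_rot: [0.997, -0.075, -0.001, -0.001]
ft_force: [0.3, -0.6, 0.5]
grip_width: 0.0868
grip_force: 0.0
```

Run:
```python
from h import *
t=viewer.camera("top"); s=viewer.camera("scene"); print(proj(t,[[.5952,.0858,.063]]))
x0,y0=190,140
a=cv2.resize(t["pixels"][y0:y0+120,x0:x0+160],None,fx=5,fy=5)
for o,c in (((.5149,-.1042),(0,255,0)),((.5458,.0935),(0,255,0))):
    pass
cv2.imwrite("pics/g.png",cv2.convertScaleAbs(a,alpha=1.6)); cv2.imwrite("pics/t_end.png",t["pixels"])
np.savez("t1.npz",**t);np.savez("s1.npz",**s)
```

```text
[[216.72578756 189.17285881]]
```

View pics/g.png

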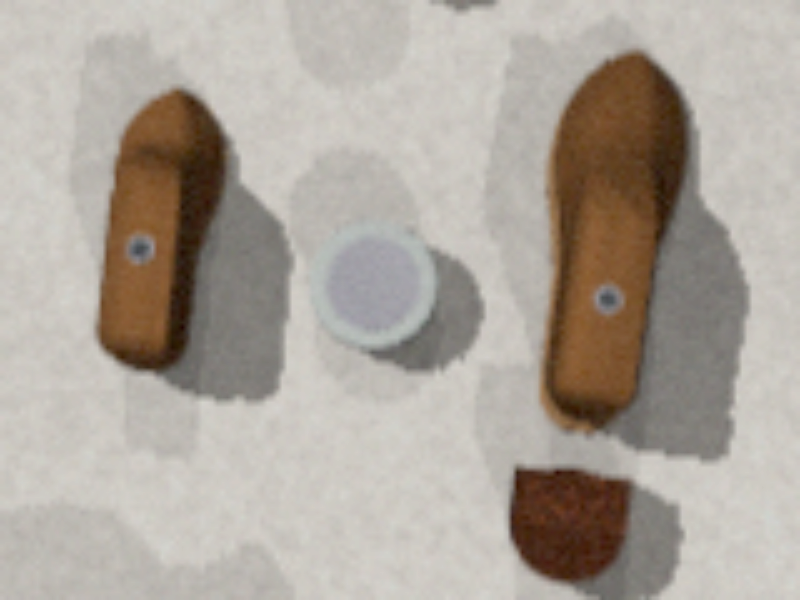

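Run:
```python
from h import *
t=load("t1.npz"); u=np.array([.988,-.1547]); v=np.array([.1547,.988])
f=lambda x,y,z: ray(t,(190+x/5-.4,140+y/5-.4),z)[0][:2]
L0=np.array([.5149,-.1042]); S0=np.array([.5458,.0935])
B=f(609,299,.073); Sb=f(140,249,.063); a,b=f(517,467,.038),f(630,480,.038); T=f(375,286,.03)
for n,p,o in(("longbush",B,L0),("shortbush",Sb,S0),("face",(a+b)/2,B-.05*u),("tinL",T,L0),("tinS",T,S0)): print(n,((p-o)@u).round(4),((p-o)@v).round(4))
ang=lambda p,q: np.degrees(np.arctan2(*(q-p)[::-1])).round(1)
print("block yaw",ang(b,a)-90,"long edge",ang(f(636,390,.073),f(655,245,.073)),ang(f(552,388,.073),f(578,210,.073)),"short",ang(f(167,357,.063),f(181,180,.063)),ang(f(100,325,.063),f(118,170,.063)),
 "toes",ang(B,f(645,50,.012)),ang(Sb,f(177,88,.012)))
```

```text
longbush 0.0558 -0.0021
shortbush 0.0498 -0.0019
face -0.0243 0.0028
tinL 0.051 0.0984
tinS 0.051 -0.1017
block yaw -7.299999999999997 long edge -8.6 -9.2 short -4.7 -6.6 toes -11.0 -6.2
```

```bash
python3 -c "
from rig import robot; print(robot.hand_in())"
```

```text
the job is handed in; nothing more can be done
None
```

The job is handed in at about 25 s of the 125 s limit, with no verdict shown: by my last picture everything is within tolerance, the long last about 6 mm forward of its pattern (limit 13 mm), the short last within 2 mm and about 3° off heading, the tin midway within 2 mm, and the heel block about 24 mm behind the long last.

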